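Open both tea boxes on the craft-shop counter

ROBOT

A 6-joint arm with a two-finger parallel gripper is mounted at the origin on the work surface. World frame = base frame: x ahead of the robot, y to its left, z up, the work surface at z = 0. Lengths are in mm, angles in rad, forces in N, time in s.
With the tool pointing down it reaches from about 350 to 975 mm from the base axis. Payload 4.9 kg.
Tool frame: the origin (TCP) lies on the centre line of the jaws, within the pads' length; the fingertips stand 14 mm ahead of it and the grasp point (between the pads) lies 5 mm behind it; z points along the fingers, y is the line along which they close (so a half turn about z gives the same grasp; the last joint's range is limited). The gripper opens to 85 mm and grips with 20 to 120 N. Pads are 22 mm wide; open, the fingers measure 114 mm over their backs; the gripper's body (76 mm by 85 mm) begins 54 mm behind the grasp point. The pads swing forward as they close: fully open they stand 13 mm farther back than shut.
Start: joints at [-1.462, 0.053, 1.613, -0, 1.476, -0.119], TCP at [141.143, -608.835, 245.304] pointing down, gripper open.
Joint ranges: [-3.01, 3.01], [-1.01, 2.22], [0.06, 2.58], [-1.02, 4.17], [0.09, 2.62], [-3.14, 3.14]. Speed limits (rad/s): [2.57, 2.57, 3.14, 3.14, 3.14, 3.14].

INTERFACE

Orientations are given as a unit quaternion [w, x, y, z].
In Python, from rig import readout, vision, sign_off, nets gives the robot as it stands.
- The arm moves only by the shell command python3 -m inch 'ROWS'. ROWS is JSON, a list of rows, each an object of numbers: "dx", "dy", "dz": the shift along the world's x, y, z in cm; "twist": the turn about the world's z in rad; "fingers": the finger opening in cm, from 0 to 8.54. In form: [{"dx": .., "dy": .., "dz": .., "twist": .., "fingers": ..}, ...]. A call has 1 to 20 rows; each row shifts and turns the commanded pose from where the row before left it; what a row does not reach is not made up. A row lasts 1/12 s, in which the tool goes at most 41.7 mm and 7.16 degrees, less where a joint would pass 70% of its speed; a pose out of reach is approached as far as the arm can. A call is refused whole if a number of a shift passes 4.17 or a number of a turn 0.125, either way. A call with a gripper value outside its range is refused whole. The fingers move at their own pace and stop on an object; the grip force is fixed at half the most. Time passes only in rows, so rows that do not move let the fingers close. It gives the time, the measured TCP pose, the force, the opening and the grip force at its end, in the units of the state.
- readout.observe(): the state, without advancing time (a new reading comes with each control period).
- vision.camera(name): name is "scene" or "top" or "wrist"; returns the picture (384x512x3 uint8, red, green, blue); there is no depth.
- vision.get_calibration(name): a dict with "mtx" (3x3 intrinsics, pixels), "k1" (the pictures are not rectified: a ray, as slopes to the right and down, at radius r is drawn at 1 + k1 r^2 times it, then the intrinsics apply), "world_from_camera" (4x4, takes a point from camera to world coordinates). Camera axes: x right, y down, z forward; pixel columns grow to the right and rows downward; lengths in mm; the calibration is good to about 2 mm. A picture is of the moment at which its call begins: read the wrist's pose just before it. get_calibration takes no time and is no camera call; for the wrist camera it gives the pose at the moment of the call.
- sign_off(): hands the job in; it is judged then, once.
Trained networks look in the newest picture that a camera, given by its name, has taken for a name from the list of things; names that differ only in an ending like _2 or _b are one class to them, and where a whole thing is asked for, a point or a joint stands for the part that bears it (a point fixed in the world has none). Each returns a list of dicts, best first, with "confidence" (0 to 1); they miss things now and then, are a little off and sometimes report something else, mostly with a low value. They report only what shows in the picture. A call takes as long as a camera call.
- nets.search_frame(camera, label): "box" ([left, top, width, height] as shares, 0 to 1, of the picture: columns of its width, rows of its height, round what is visible of it).
- nets.masks_of(camera, label): "pixels" (384x512 bool, what is visible of it) and "box" ([left, top, width, height] as shares, 0 to 1, of the picture: columns of its width, rows of its height, round what is visible of it).
- nets.place_of(camera, label): "centre" ([column, row] as shares, 0 to 1, of the picture: columns of its width, rows of its height: a listed point, or the origin of a listed thing).
The state is a dict: "time_s": time; "joint_positions": joint angles; "qd": joint speeds; "joint_efforts": joint torques, N m; "tcp_pos": TCP position; "tool_rot": TCP orientation; "force": force on the tool from outside, world axes, zero at the start; "moment": the same for the moment, N m; "finger_gap": finger opening in mm; "finger_force": force on a finger pad.
Only numpy, scipy, OpenCV 4.12 (cv2) and the standard library are available. Lean on these libraries where they do the work, as an engineer would, in place of code of your own. Each camera call takes 0.05 s, during which the arm holds its last target. There are 200 camera calls.

TASK

A customer wants to compare the insides of the two rectangular wooden tea boxes on the counter. Push each lid up by its front lip with a fingertip and swing it back past upright until it rests fully open by its own weight, then take the hand away. Do not pinch or force the lids, fling them or let them slam; pick nothing up, and leave the little round box shut and the shop things where they stand.

Things in the scene. Friction and masses are not known exactly. Their poses are not given: they have to be found in the camera images.
- large: Larger tea box, four compartments, bare wood, fixed. Origin: centre of underside; +x from front (lip side) to hinged back, y along width. 160 wide (y), 125 deep (x), 80 mm high to the rim = underside of the shut lid; walls 7. Lid: about 240 g, 8 mm board with 4 mm raised panel, 170 wide, hinged along the back rim (x +62.5, z 80), overhanging the front wall by 18 mm as a thumb lip.
- large_lid (a joint): Angle of the larger tea box's lid, rad: 0 shut, growing as the front edge rises and swings back over the hinge; upright at 1.57, stop at 1.92. Free hinge, slight friction: below about 1.5 it falls shut under its own weight, above it falls back onto the stop and stays there.
- large_lip (a point): Middle of the lower front edge of the larger tea box's lid, at the end of its thumb lip, 143 mm from the hinge line; moves with the lid.
- small: Smaller tea box, two compartments, bare wood, fixed. Origin: centre of underside; +x from front (lip side) to hinged back, y along width. 120 wide (y), 100 deep (x), 62 mm high to the rim = underside of the shut lid; walls 7. Lid: about 150 g, 8 mm board with 4 mm raised panel, 130 wide, hinged along the back rim (x +50, z 62), overhanging the front wall by 18 mm as a thumb lip.
- small_lid (a joint): Angle of the smaller tea box's lid, rad: 0 shut, growing as the front edge rises and swings back over the hinge; upright at 1.57, stop at 1.92. Free hinge, slight friction: below about 1.5 it falls shut under its own weight, above it falls back onto the stop and stays there.
- small_lip (a point): Middle of the lower front edge of the smaller tea box's lid, at the end of its thumb lip, 118 mm from the hinge line; moves with the lid.
- round: Little round trinket box of the same wood, 84 mm across, 46 mm high plus a low lid with a small knob (top at 84 mm), fixed to the counter; not to be opened. Origin: centre of its underside; hinge on its +x side.
- round_lid (a joint): Angle of the round box's lid, rad: 0 shut; leave it so.
- paint_bottle: Small paint bottle, 32 mm across, 85 mm high, standing close beside the larger tea box's -y side. Origin: centre of its underside. Loose.
- paint_jar: Low paint jar, 38 mm across, 45 mm high, standing close beside the smaller tea box's +y side. Origin: centre of its underside. Loose.
- tape_roll: Roll of paper tape lying flat, 68 mm across, 24 mm high. Origin: centre of its underside. Loose.
- brush: Paint brush lying on the counter, 170 mm long along its x, head to +x, 20 mm high. Origin: on the counter near its middle. Loose.
- pump_bottle: Clear pump bottle with a white nozzle, 58 mm across, 158 mm high, behind the boxes. Origin: centre of its underside. Loose.
- brush_pot: Metal pot of brushes, 72 mm across, brush tips up to 190 mm high, behind the boxes. Origin: centre of its underside. Loose.
- varnish_can: Steel can, 60 mm across, 75 mm high, behind the boxes. Origin: centre of its underside. Loose.

How it is judged:
By the outcome, as a careful person would: the job done as asked, in the order asked, and still so for the second after the job is handed in, with the robot touching nothing.
It also fails if it takes over 58 s, if anything falls off the work surface, if the arm or the gripper's body presses on something with over 40 N, if the wrist force passes 120 N, or if a joint passes its speed limit or range.

## Working session

There is one attempt and no reset: what is moved stays moved. The work goes in short steps, Python scripts to look and compute and a shell command to move; the robot and the scene stay as the last step left them, time stands still between calls to the robot, and variables do not carry over. Pictures are saved under pics/ and viewed, at most 10 in all, crops included, and the job is handed in when it is done.

```bash
mkdir -p pics
cat > h.py <<'E'
import numpy as np, cv2
from rig import readout, vision, sign_off, nets
def cal(c):
    k=vision.get_calibration(c); return np.array(k["mtx"]),k["k1"],np.array(k["world_from_camera"])
def ray(c,px):
    K,k1,T=cal(c); d=np.linalg.solve(K,[px[0],px[1],1])[:2]; u=d.copy()
    for _ in range(20): u=d/(1+k1*(u@u))
    return T[:3,3],T[:3,:3]@np.r_[u,1]
def onz(c,px,z):
    o,d=ray(c,px); return o+d*(z-o[2])/d[2]
def proj(c,P):
    K,k1,T=cal(c); p=(np.atleast_2d(P)-T[:3,3])@T[:3,:3]; u=p[:,:2]/p[:,2:]
    u=u*(1+k1*(u**2).sum(1,keepdims=True)); return u@K[:2,:2].T+K[:2,2]
def save(c,n):
    cv2.imwrite(f"pics/{n}.png",vision.camera(c)[:,:,::-1])
E
python3 - <<'E'
from h import *
for c in("top","scene"):
    save(c,c+"0"); print(c,cal(c)[2][:3,3].round())
    for l,z in [("large",0),("small",0),("large_lip",80),("small_lip",62),("round",0),("paint_bottle",0),("paint_jar",0),("tape_roll",0),("brush",0),("pump_bottle",0),("brush_pot",0),("varnish_can",0)]:
        for r in nets.place_of(c,l)[:2]:
            p=np.array(r["centre"])*[512,384]; print(l,round(r["confidence"],2),p.round(),onz(c,p,z)[:2].round())
print(readout.observe())
E
```

```text
top [ 493.  -21. 1390.]
large 0.67 [182. 204.] [519. 222.]
small 0.91 [328. 213.] [ 486. -219.]
large_lip 0.79 [206. 204.] [518. 141.]
large_lip 0.7 [186. 169.] [619. 197.]
small_lip 0.84 [308. 210.] [ 495. -153.]
small_lip 0.46 [204. 205.] [515. 148.]
round 0.66 [261. 171.] [617. -18.]
paint_bottle 0.62 [185. 169.] [626. 212.]
paint_jar 0.53 [340. 183.] [ 577. -257.]
tape_roll 0.7 [289. 254.] [365. -99.]
brush 0.62 [253. 221.] [464.   9.]
pump_bottle 0.79 [223. 128.] [749.  96.]
brush_pot 0.78 [294. 128.] [ 745. -121.]
varnish_can 0.83 [371. 145.] [ 690. -354.]
scene [1101. -147.  762.]
large 0.73 [329. 176.] [510. 226.]
small 0.81 [163. 202.] [ 484. -224.]
small 0.45 [184. 182.] [ 428. -163.]
large_lip 0.82 [305. 160.] [506. 149.]
small_lip 0.77 [189. 182.] [ 486. -149.]
small_lip 0.5 [330. 177.] [562. 198.]
round 0.56 [255. 228.] [622. -14.]
round 0.44 [158. 233.] [ 576. -247.]
paint_bottle 0.75 [340. 208.] [619. 211.]
paint_jar 0.86 [155. 233.] [ 572. -253.]
tape_roll 0.79 [202. 163.] [ 372. -103.]
brush 0.93 [246. 177.] [456.   5.]
brush 0.17 [308. 161.] [442. 189.]
pump_bottle 0.95 [317. 260.] [744. 101.]
brush_pot 0.73 [222. 282.] [ 741. -122.]
varnish_can 0.69 [116. 287.] [ 694. -351.]
{'time_s': 1.3, 'joint_positions': array([-1.46199695e+00,  5.27181350e-02,  1.61292426e+00, -1.28000932e-05,
        1.47601251e+00, -1.19014488e-01]), 'qd': array([-0.00013843, -0.00048682, -0.00115848, -0.0011922 , -0.00092958,
       -0.00010917]), 'joint_efforts': array([-9.43788327e-04, -3.93685520e+01, -3.70457268e+01, -1.45323866e-04,
        6.07120892e-04,  1.07025002e-05]), 'tcp_pos': array([ 141.13998919, -608.82188747,  245.27780898]), 'tool_rot': array([-3.11586850e-05,  9.93519547e-01,  1.13661375e-01, -6.21223737e-06]), 'force': array([ 0.14124446, -0.11581176, -0.05019623]), 'moment': array([ 0.0011183 , -0.00443144, -0.01053811]), 'finger_force': 0.0, 'finger_gap': 85.31629859078272}
```

View pics/top0.png

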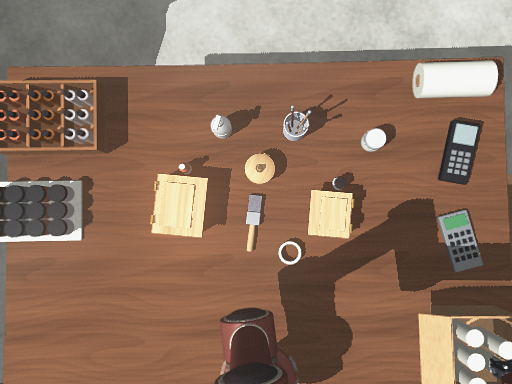

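View pics/scene0.png

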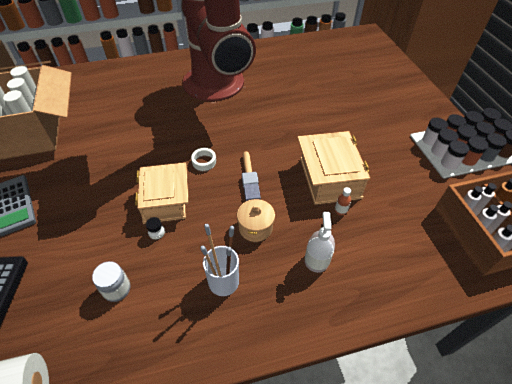

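The top view shows the large box (~180,206) with its lip to the right, and the small box (~331,214) with its lip to the left. The lips face each other across the brush. The paint bottle (185,167) and jar (340,183) stand on the +x sides, and the -x sides are free.

The tool only points down. My plan is to keep the gripper open and skewed, with one finger on the lip near its -x corner and the other outside the box. That second finger can later slip behind the lid and let it down softly.

Run:
```python
from h import *
vision.camera("top")
for l,h,w in (("large_lid",88,(143,170)),("small_lid",70,(118,130))):
    r=nets.masks_of("top",l)[0]; m=r["pixels"].astype(np.uint8)
    m=cv2.morphologyEx(m,cv2.MORPH_OPEN,np.ones((7,7)))
    c=max(cv2.findContours(m,0,2)[0],key=cv2.contourArea)[:,0,:]
    P=np.array([onz("top",p,h)[:2] for p in c.astype(float)],np.float32)
    R=cv2.minAreaRect(P); print(l,round(r["confidence"],2),R,cv2.boxPoints(R).round().tolist())
c=readout.observe()
print(c["time_s"],c["force"].round(2))
```

```text
large_lid 0.56 ((515.5474853515625, 217.3525848388672), (148.89340209960938, 171.43296813964844), 83.65623474121094) [[422.0, 153.0], [593.0, 134.0], [609.0, 282.0], [439.0, 301.0]]
small_lid 0.97 ((483.52960205078125, -214.0713348388672), (121.41275024414062, 132.24595642089844), 84.2116928100586) [[412.0, -268.0], [543.0, -281.0], [555.0, -160.0], [424.0, -147.0]]
1.45 [-0.22  0.13 -0.04]
```

```bash
python3 -m inch '[{"dx":2.7,"dy":2.3,"twist":0.06},{"dx":2.7,"dy":2.3,"twist":0.06},{"dx":2.7,"dy":2.3},{"dx":2.7,"dy":2.3},{"dx":2.7,"dy":2.3},{"dx":2.7,"dy":2.3},{"dx":2.7,"dy":2.3},{"dx":2.7,"dy":2.3},{"dx":2.7,"dy":2.3},{"dx":2.7,"dy":2.3},{"dy":3.4},{"dy":3.4},{"dy":3.4},{"dy":3.4},{"dy":3.4},{"dy":3.4},{"dy":3.4},{"dy":3.4},{"dy":3.4},{"dy":3.4}]'
python3 -m inch '[{"dy":3.4},{"dy":3.4},{"dy":3.4},{"dy":3.4},{"dy":3.4},{"dy":2.9},{"dz":-3},{"dz":-3},{"dz":-3},{"dz":-2.5},{},{}]'
python3 - <<'E'
from h import *
c=readout.observe(); print({k:np.round(v,3).tolist() for k,v in c.items()})
save("wrist","w1")
E
```

```text
{'time_s': 1.45, 'joint_positions': [-1.462, 0.053, 1.613, 0.0, 1.476, -0.119], 'qd': [0.002, -0.001, -0.001, 0.001, 0.001, 0.001], 'joint_efforts': [0.001, -39.367, -37.045, -0.0, 0.0, 0.0], 'tcp_pos': [141.14, -608.816, 245.27], 'tool_rot': [-0.0, 0.994, 0.114, 0.0], 'force': [-0.224, 0.131, -0.037], 'moment': [0.026, 0.002, 0.009], 'finger_force': 0.0, 'finger_gap': 85.516}$[0]: bad value
$[0]: bad value
```

View pics/w1.png

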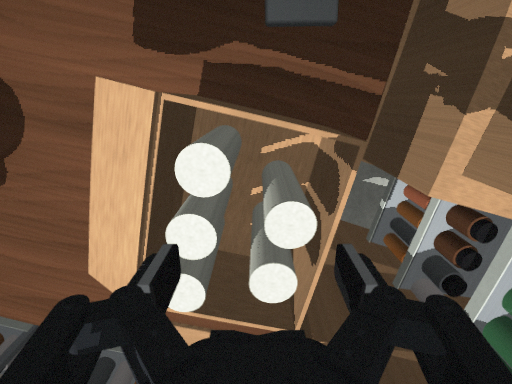

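The call was refused because every row must carry all five keys, so this picture still shows the start pose: the carton with the fingers at (165,280) and (355,280). I'll resend with full rows.

```bash
python3 -m inch '[{"dx":2.7,"dy":2.3,"dz":0,"twist":0.06,"fingers":8.5},{"dx":2.7,"dy":2.3,"dz":0,"twist":0.06,"fingers":8.5},{"dx":2.7,"dy":2.3,"dz":0,"twist":0,"fingers":8.5},{"dx":2.7,"dy":2.3,"dz":0,"twist":0,"fingers":8.5},{"dx":2.7,"dy":2.3,"dz":0,"twist":0,"fingers":8.5},{"dx":2.7,"dy":2.3,"dz":0,"twist":0,"fingers":8.5},{"dx":2.7,"dy":2.3,"dz":0,"twist":0,"fingers":8.5},{"dx":2.7,"dy":2.3,"dz":0,"twist":0,"fingers":8.5},{"dx":2.7,"dy":2.3,"dz":0,"twist":0,"fingers":8.5},{"dx":2.7,"dy":2.3,"dz":0,"twist":0,"fingers":8.5},{"dx":0,"dy":3.4,"dz":0,"twist":0,"fingers":8.5},{"dx":0,"dy":3.4,"dz":0,"twist":0,"fingers":8.5},{"dx":0,"dy":3.4,"dz":0,"twist":0,"fingers":8.5},{"dx":0,"dy":3.4,"dz":0,"twist":0,"fingers":8.5},{"dx":0,"dy":3.4,"dz":0,"twist":0,"fingers":8.5},{"dx":0,"dy":3.4,"dz":0,"twist":0,"fingers":8.5},{"dx":0,"dy":3.4,"dz":0,"twist":0,"fingers":8.5},{"dx":0,"dy":3.4,"dz":0,"twist":0,"fingers":8.5},{"dx":0,"dy":3.4,"dz":0,"twist":0,"fingers":8.5},{"dx":0,"dy":3.4,"dz":0,"twist":0,"fingers":8.5}]'
```

```text
time_s: 3.17
tcp_pos: [410.8, -37.3, 245.6]
tool_rot: [0.0, 0.985, 0.173, 0.001]
force: [-0.1, -0.4, 0.1]
finger_gap: 85.1
finger_force: 0.0
```

```bash
python3 -m inch '[{"dx":0,"dy":3.3,"dz":0,"twist":0,"fingers":8.5},{"dx":0,"dy":3.3,"dz":0,"twist":0,"fingers":8.5},{"dx":0,"dy":3.3,"dz":0,"twist":0,"fingers":8.5},{"dx":0,"dy":3.3,"dz":0,"twist":0,"fingers":8.5},{"dx":0,"dy":3.3,"dz":0,"twist":0,"fingers":8.5},{"dx":0,"dy":3.2,"dz":0,"twist":0,"fingers":8.5},{"dx":0,"dy":0,"dz":-3,"twist":0,"fingers":8.5},{"dx":0,"dy":0,"dz":-3,"twist":0,"fingers":8.5},{"dx":0,"dy":0,"dz":-3,"twist":0,"fingers":8.5},{"dx":0,"dy":0,"dz":-3,"twist":0,"fingers":8.5},{"dx":0,"dy":0,"dz":0,"twist":0,"fingers":8.5},{"dx":0,"dy":0,"dz":0,"twist":0,"fingers":8.5}]'
python3 - <<'E'
from h import *
c=readout.observe(); print(c["tcp_pos"],c["force"])
save("wrist","w2"); t=c["tcp_pos"]
for l,z in (("large_lip",80),):
  for r in nets.place_of("wrist",l)[:2]:
    p=np.array(r["centre"])*[512,384]; print(l,r["confidence"],p,onz("wrist",p,z).round())
d=np.array([-.341,.94,0])
for s in (-1,1): print(proj("wrist",t+d*s*42.6).round(), proj("wrist",[[422,153,80],[438,295,88],[593,134,80]]).round())
E
```

```text
time_s: 4.17
tcp_pos: [409.9, 158.0, 124.1]
tool_rot: [0.0, 0.985, 0.173, -0.002]
force: [0.4, -0.3, 0.8]
finger_gap: 84.6
finger_force: 0.0
[409.86740843 157.95241673 124.07807682] [ 0.37381582 -0.33054302  0.82032004]
large_lip 0.96 [338.1248  85.9008] [515. 144.  80.]
[[334. 261.]] [[270. 214.]
 [ 64. 124.]
 [409. -43.]]
[[182. 261.]] [[270. 214.]
 [ 64. 124.]
 [409. -43.]]
```

View pics/w2.png

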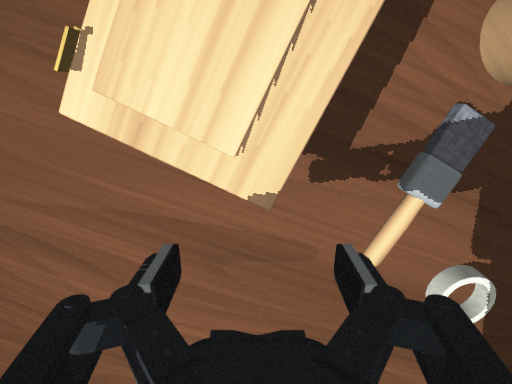

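```bash
python3 -m inch '[{"dx":0.4,"dy":0,"dz":-3,"twist":0,"fingers":8.5},{"dx":0.4,"dy":0,"dz":-2.8,"twist":0,"fingers":8.5},{"dx":0,"dy":1,"dz":0,"twist":0,"fingers":8.5},{"dx":0,"dy":0.8,"dz":0,"twist":0,"fingers":8.5},{"dx":0,"dy":0.3,"dz":0,"twist":0,"fingers":8.5},{"dx":0,"dy":0.2,"dz":0,"twist":0,"fingers":8.5},{"dx":0,"dy":0,"dz":0,"twist":0,"fingers":8.5}]'
python3 -m inch '[{"dx":0,"dy":0.2,"dz":0,"twist":0,"fingers":8.5},{"dx":0,"dy":0.2,"dz":0,"twist":0,"fingers":8.5}]'
```

```text
time_s: 4.85
tcp_pos: [420.6, 182.2, 69.6]
tool_rot: [-0.0, 0.985, 0.174, 0.002]
force: [0.1, 0.5, -0.9]
finger_gap: 84.9
finger_force: 0.0
time_s: 5.02
tcp_pos: [419.6, 185.4, 68.2]
tool_rot: [-0.0, 0.985, 0.173, 0.001]
force: [-0.4, 1.2, 0.4]
finger_gap: 84.8
finger_force: 0.0
```

```bash
for i in 1; do python3 -m inch '[{"dx":0,"dy":0.15,"dz":0,"twist":0,"fingers":8.5},{"dx":0,"dy":0.15,"dz":0,"twist":0,"fingers":8.5}]'; python3 -m inch '[{"dx":0,"dy":0.15,"dz":0,"twist":0,"fingers":8.5}]'; done
```

```text
time_s: 5.18
tcp_pos: [419.2, 188.2, 67.5]
tool_rot: [-0.0, 0.985, 0.173, 0.0]
force: [0.7, -0.1, 0.3]
finger_gap: 85.2
finger_force: 0.0
time_s: 5.27
tcp_pos: [419.1, 189.4, 67.3]
tool_rot: [0.0, 0.985, 0.173, -0.0]
force: [-0.4, -5.1, 1.0]
finger_gap: 84.8
finger_force: 2.7
```

```bash
python3 -m inch '[{"dx":0,"dy":0.1,"dz":0,"twist":0,"fingers":8.5}]';python3 -m inch '[{"dx":0,"dy":0.05,"dz":0.3,"twist":0,"fingers":8.5},{"dx":0,"dy":0.05,"dz":0.3,"twist":0,"fingers":8.5},{"dx":0,"dy":0.05,"dz":0.3,"twist":0,"fingers":8.5}]'
```

```text
time_s: 5.35
tcp_pos: [419.1, 189.6, 67.2]
tool_rot: [0.002, 0.985, 0.173, -0.0]
force: [0.5, -8.1, 1.3]
finger_gap: 84.8
finger_force: 4.2
time_s: 5.6
tcp_pos: [419.1, 190.1, 75.8]
tool_rot: [0.002, 0.985, 0.173, -0.001]
force: [1.7, -10.1, -0.8]
finger_gap: 84.8
finger_force: 4.8
```

```bash
python3 -m inch '[{"dx":0,"dy":0.05,"dz":0.3,"twist":0,"fingers":8.5},{"dx":0,"dy":0.05,"dz":0.3,"twist":0,"fingers":8.5},{"dx":0,"dy":0.05,"dz":0.3,"twist":0,"fingers":8.5},{"dx":0,"dy":0.05,"dz":0.3,"twist":0,"fingers":8.5}]'
python3 - <<'E'
from h import *
im=vision.camera("wrist")[:,:,::-1]; s=vision.camera("scene")[:,:,::-1]
cv2.imwrite("pics/c1.png",np.hstack([cv2.resize(im,(400,300)),cv2.resize(s[100:244,220:412],(400,300))]))
print(readout.observe()["force"])
for z in (80,90,100): print(z,proj("scene",[[508,143,z],[425,151,z],[593,134,z]]).round().tolist())
E
```

```text
time_s: 5.93
tcp_pos: [419.3, 191.7, 88.0]
tool_rot: [0.003, 0.985, 0.173, -0.001]
force: [1.4, -11.6, 0.8]
finger_gap: 84.8
finger_force: 5.3
[  0.74197063 -10.17370531   0.98158612]
80 [[303.0, 161.0], [296.0, 139.0], [312.0, 187.0]]
90 [[304.0, 158.0], [296.0, 136.0], [312.0, 184.0]]
100 [[304.0, 156.0], [296.0, 133.0], [313.0, 181.0]]
```

View pics/c1.png

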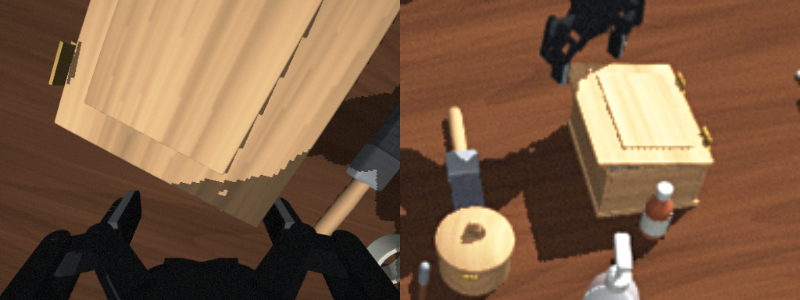

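Run:
```python
from h import *
a=cv2.imread("pics/scene0.png")[115:220,280:380]; b=vision.camera("scene")[115:220,280:380,::-1]
cv2.imwrite("pics/c2.png",np.hstack([cv2.resize(x,(400,420),interpolation=2) for x in (a,b)]))
for r in nets.place_of("scene","large_lip")[:2]: print(r["confidence"],np.array(r["centre"])*[512,384])
```

```text
0.91 [307.8144 154.4832]
```

View pics/c2.png

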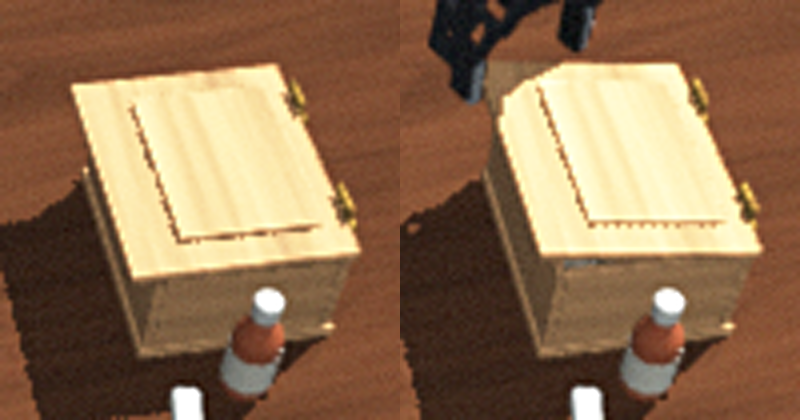

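Lid lifted: its near corner has risen about 6 px, which is roughly 0.15 rad. The bottle hasn't moved. I'll follow the arc from here.

```bash
python3 -m inch '[{"dx":0.02,"dy":0.16,"dz":0.7,"twist":0,"fingers":8.5},{"dx":0.02,"dy":0.16,"dz":0.7,"twist":0,"fingers":8.5},{"dx":0.02,"dy":0.16,"dz":0.7,"twist":0,"fingers":8.5},{"dx":0.03,"dy":0.26,"dz":0.66,"twist":0,"fingers":8.5},{"dx":0.03,"dy":0.26,"dz":0.66,"twist":0,"fingers":8.5},{"dx":0.03,"dy":0.26,"dz":0.66,"twist":0,"fingers":8.5},{"dx":0.04,"dy":0.36,"dz":0.62,"twist":0,"fingers":8.5},{"dx":0.04,"dy":0.36,"dz":0.62,"twist":0,"fingers":8.5},{"dx":0.04,"dy":0.36,"dz":0.62,"twist":0,"fingers":8.5}]'
python3 -m inch '[{"dx":0.05,"dy":0.45,"dz":0.56,"twist":0,"fingers":8.5},{"dx":0.05,"dy":0.45,"dz":0.56,"twist":0,"fingers":8.5},{"dx":0.05,"dy":0.45,"dz":0.56,"twist":0,"fingers":8.5},{"dx":0.06,"dy":0.52,"dz":0.48,"twist":0,"fingers":8.5},{"dx":0.06,"dy":0.52,"dz":0.48,"twist":0,"fingers":8.5},{"dx":0.06,"dy":0.52,"dz":0.48,"twist":0,"fingers":8.5}]'
python3 - <<'E'
from h import *
im=vision.camera("wrist")[:,:,::-1]; s=vision.camera("scene")[:,:,::-1]
cv2.imwrite("pics/c3.png",np.hstack([cv2.resize(im,(400,300)),cv2.resize(s[70:232,220:436],(400,300))]))
E
```

```text
time_s: 6.88
tcp_pos: [422.1, 216.0, 148.3]
tool_rot: [0.002, 0.985, 0.173, -0.0]
force: [-1.9, -6.4, 3.3]
finger_gap: 84.9
finger_force: 3.1
time_s: 7.38
tcp_pos: [425.3, 247.1, 179.2]
tool_rot: [-0.0, 0.985, 0.173, 0.0]
force: [0.0, -1.0, 0.5]
finger_gap: 84.5
finger_force: 0.6
```

View pics/c3.png

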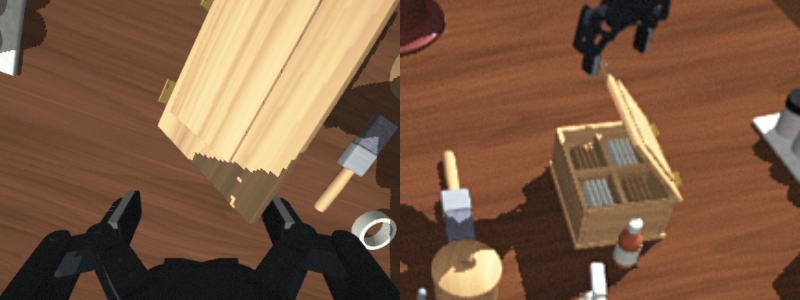

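The lid is about 50° up and riding on the right finger, with the compartments visible. Next I'll shift along the lip so the other finger goes behind the lid while I keep lifting.

```bash
python3 -m inch '[{"dx":0.54,"dy":0.31,"dz":0.21,"twist":0,"fingers":8.5},{"dx":0.54,"dy":0.31,"dz":0.21,"twist":0,"fingers":8.5},{"dx":0.54,"dy":0.31,"dz":0.21,"twist":0,"fingers":8.5},{"dx":0.54,"dy":0.31,"dz":0.21,"twist":0,"fingers":8.5},{"dx":0.54,"dy":0.31,"dz":0.21,"twist":0,"fingers":8.5},{"dx":0.54,"dy":0.31,"dz":0.21,"twist":0,"fingers":8.5},{"dx":0.54,"dy":0.31,"dz":0.21,"twist":0,"fingers":8.5},{"dx":0.54,"dy":0.31,"dz":0.21,"twist":0,"fingers":8.5},{"dx":0.54,"dy":0.31,"dz":0.21,"twist":0,"fingers":8.5},{"dx":0.54,"dy":0.31,"dz":0.21,"twist":0,"fingers":8.5}]'
python3 - <<'E'
from h import *
im=vision.camera("wrist")[:,:,::-1]; s=vision.camera("scene")[:,:,::-1]
cv2.imwrite("pics/c4.png",np.hstack([cv2.resize(im,(400,300)),cv2.resize(s[70:232,220:436],(400,300))]))
E
```

```text
time_s: 8.32
tcp_pos: [479.7, 278.0, 200.1]
tool_rot: [-0.0, 0.985, 0.173, 0.0]
force: [0.3, -0.4, -0.1]
finger_gap: 85.2
finger_force: 0.2
```

View pics/c4.png

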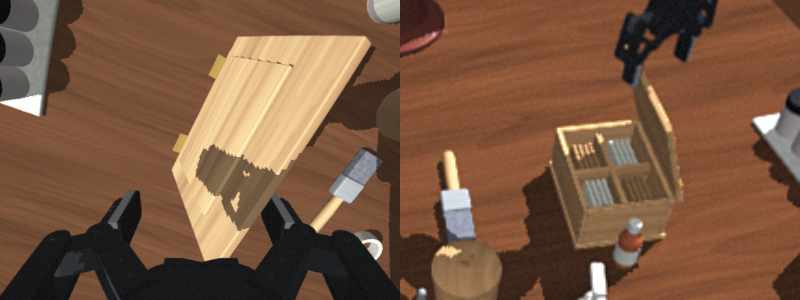

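Both fingers now straddle the raised lid without pinching it. I'll narrow the gap gradually to 40 mm, so the rear finger can catch the lid once it passes upright.

```bash
python3 -m inch '[{"dx":0,"dy":0,"dz":0,"twist":0,"fingers":8.1},{"dx":0,"dy":0,"dz":0,"twist":0,"fingers":7.7},{"dx":0,"dy":0,"dz":0,"twist":0,"fingers":7.3},{"dx":0,"dy":0,"dz":0,"twist":0,"fingers":6.9},{"dx":0,"dy":0,"dz":0,"twist":0,"fingers":6.5},{"dx":0,"dy":0,"dz":0,"twist":0,"fingers":6.1},{"dx":0,"dy":0,"dz":0,"twist":0,"fingers":5.7},{"dx":0,"dy":0,"dz":0,"twist":0,"fingers":5.3},{"dx":0,"dy":0,"dz":0,"twist":0,"fingers":4.9},{"dx":0,"dy":0,"dz":0,"twist":0,"fingers":4.5},{"dx":0,"dy":0,"dz":0,"twist":0,"fingers":4.2},{"dx":0,"dy":0,"dz":0,"twist":0,"fingers":4.0},{"dx":0,"dy":0,"dz":0,"twist":0,"fingers":4.0}]'
python3 - <<'E'
from h import *
im=vision.camera("wrist")[:,:,::-1]; s=vision.camera("scene")[:,:,::-1]
cv2.imwrite("pics/c5.png",np.hstack([cv2.resize(im,(400,300)),cv2.resize(s[70:232,220:436],(400,300))]))
E
```

```text
time_s: 9.5
tcp_pos: [479.1, 277.7, 199.9]
tool_rot: [-0.0, 0.985, 0.173, -0.0]
force: [0.3, 0.7, -0.4]
finger_gap: 39.9
finger_force: 0.1
```

View pics/c5.png

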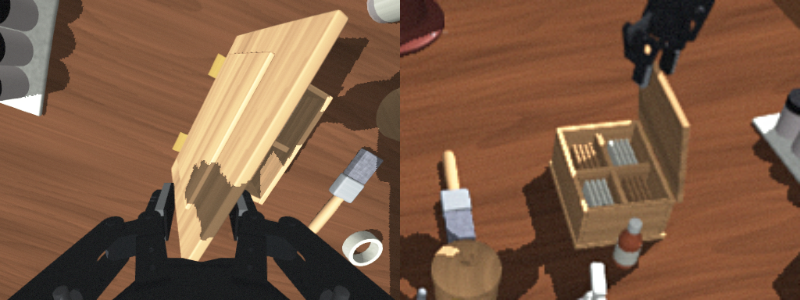

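The lid edge (wrist view ~200,230) sits between the fingers, with room on both sides. Now I'll carry it slowly past upright and down to the stop.

```bash
python3 -m inch '[{"dx":0.04,"dy":0.33,"dz":0,"twist":0,"fingers":4},{"dx":0.04,"dy":0.33,"dz":0,"twist":0,"fingers":4},{"dx":0.04,"dy":0.33,"dz":0,"twist":0,"fingers":4},{"dx":0.04,"dy":0.33,"dz":0,"twist":0,"fingers":4},{"dx":0.04,"dy":0.33,"dz":0,"twist":0,"fingers":4},{"dx":0.04,"dy":0.33,"dz":0,"twist":0,"fingers":4},{"dx":0.04,"dy":0.33,"dz":0,"twist":0,"fingers":4},{"dx":0.04,"dy":0.33,"dz":0,"twist":0,"fingers":4},{"dx":0.04,"dy":0.33,"dz":0,"twist":0,"fingers":4},{"dx":0.04,"dy":0.33,"dz":0,"twist":0,"fingers":4}]'
python3 -m inch '[{"dx":0.03,"dy":0.33,"dz":0,"twist":0,"fingers":4},{"dx":0.03,"dy":0.33,"dz":0,"twist":0,"fingers":4},{"dx":0.03,"dy":0.33,"dz":0,"twist":0,"fingers":4},{"dx":0.03,"dy":0.33,"dz":0,"twist":0,"fingers":4},{"dx":0.03,"dy":0.33,"dz":0,"twist":0,"fingers":4},{"dx":0.03,"dy":0.33,"dz":0,"twist":0,"fingers":4}]'
python3 -m inch '[{"dx":0.03,"dy":0.33,"dz":0,"twist":0,"fingers":4},{"dx":0.03,"dy":0.33,"dz":0,"twist":0,"fingers":4}]'
python3 -m inch '[{"dx":0.03,"dy":0.25,"dz":0,"twist":0,"fingers":4},{"dx":0.03,"dy":0.25,"dz":0,"twist":0,"fingers":4}]'
```

```text
time_s: 10.43
tcp_pos: [483.2, 311.0, 199.9]
tool_rot: [-0.0, 0.985, 0.173, 0.0]
force: [1.2, 0.2, 0.1]
finger_gap: 39.9
finger_force: 0.0
time_s: 10.93
tcp_pos: [485.0, 330.8, 199.9]
tool_rot: [-0.0, 0.985, 0.173, 0.0]
force: [-0.3, -0.4, -0.2]
finger_gap: 40.1
finger_force: 0.2
time_s: 11.1
tcp_pos: [485.6, 337.4, 199.9]
tool_rot: [0.0, 0.985, 0.173, -0.0]
force: [0.2, -0.0, 0.2]
finger_gap: 40.0
finger_force: 0.0
time_s: 11.27
tcp_pos: [486.2, 342.3, 199.9]
tool_rot: [0.0, 0.985, 0.173, -0.0]
force: [-0.5, -0.5, 1.4]
finger_gap: 40.2
finger_force: 0.0
```

```bash
cat >> h.py <<'E'
def lidangle(lip,n,L,h,hinge,cams=("top","scene")):
    # lip: shut lip mid xy; n inward dir
    A=np.linspace(0,1.95,40)
    for c in cams:
        vision.camera(c)
        for r in nets.place_of(c,hinge)[:2]:
            p=np.array(r["centre"])*[512,384]
            P=np.array([np.r_[np.array(lip)+np.array(n)*L*(1-np.cos(a)),h+L*np.sin(a)] for a in A])
            e=np.linalg.norm(proj(c,P)-p,axis=1); i=e.argmin(); print(c,hinge,round(r["confidence"],2),p.round(),"a=",A[i].round(2),"err",e[i].round(1))
E
python3 - <<'E'
from h import *
lidangle((508,144),(.11,.994),143,80,"large_lip")
r=nets.masks_of("scene","large_lid")[0];print(r["confidence"],np.array(r["box"])*[512,384,512,384])
for a in (1.57,1.75,1.92):
    L=np.array([508,144])+np.array([.11,.994])*143*(1-np.cos(a))
    print(a,proj("scene",[[*(L+s*np.array([.994,-.11])),80+143*np.sin(a)] for s in (-85,0,85)]).round().tolist())
E
```

```text
top large_lip 0.78 [125. 197.] a= 1.9 err 2.6
top large_lip 0.55 [289. 253.] a= 0.0 err 95.8
0.56 [350.3104 101.2992  56.6784  73.9968]
1.57 [[359.0, 89.0], [371.0, 111.0], [385.0, 137.0]]
1.75 [[369.0, 89.0], [381.0, 111.0], [396.0, 136.0]]
1.92 [[377.0, 91.0], [390.0, 113.0], [405.0, 137.0]]
```

```bash
python3 -m inch '[{"dx":0.02,"dy":0.15,"dz":0,"twist":0,"fingers":4},{"dx":0.02,"dy":0.1,"dz":0,"twist":0,"fingers":4},{"dx":0,"dy":0,"dz":0,"twist":0,"fingers":4}]'
python3 -m inch '[{"dx":0,"dy":0,"dz":0.4,"twist":0,"fingers":4},{"dx":0,"dy":0,"dz":0.7,"twist":0,"fingers":4},{"dx":0,"dy":0,"dz":1,"twist":0,"fingers":4},{"dx":0,"dy":0,"dz":2,"twist":0,"fingers":4},{"dx":0,"dy":0,"dz":3,"twist":0,"fingers":4},{"dx":0,"dy":0,"dz":2,"twist":0,"fingers":4}]'
python3 - <<'E'
from h import *
c=readout.observe(); print(c["joint_positions"].round(2))
lidangle((508,144),(.11,.994),143,80,"large_lip")
r=nets.masks_of("scene","large_lid")[0];print(r["confidence"],np.array(r["box"])*[512,384,512,384])
E
```

```text
time_s: 11.77
tcp_pos: [486.6, 344.7, 199.9]
tool_rot: [-0.0, 0.985, 0.173, 0.0]
force: [-0.0, 0.5, -0.4]
finger_gap: 39.8
finger_force: 0.0
time_s: 12.27
tcp_pos: [487.0, 344.8, 294.6]
tool_rot: [-0.0, 0.985, 0.173, 0.001]
force: [1.1, 0.4, 0.2]
finger_gap: 40.4
finger_force: 0.0
[ 0.49 -0.04  1.62  0.    1.55  1.71]
top large_lip 0.89 [124. 199.] a= 1.9 err 1.0
scene large_lip 0.63 [393. 111.] a= 1.95 err 2.5
0.98 [351.1808  93.0048  57.4976  85.5936]
```

```bash
python3 -m inch '[{"dx":-0.51,"dy":-3.56,"dz":0,"twist":-0.065,"fingers":8.5},{"dx":-0.51,"dy":-3.56,"dz":0,"twist":-0.065,"fingers":8.5},{"dx":-0.51,"dy":-3.56,"dz":0,"twist":-0.065,"fingers":8.5},{"dx":-0.51,"dy":-3.56,"dz":0,"twist":-0.065,"fingers":8.5},{"dx":-0.51,"dy":-3.56,"dz":0,"twist":-0.065,"fingers":8.5},{"dx":-0.51,"dy":-3.56,"dz":0,"twist":-0.065,"fingers":8.5},{"dx":-0.51,"dy":-3.56,"dz":0,"twist":-0.065,"fingers":8.5},{"dx":-0.51,"dy":-3.56,"dz":0,"twist":-0.065,"fingers":8.5},{"dx":-0.51,"dy":-3.56,"dz":0,"twist":-0.065,"fingers":8.5},{"dx":-0.51,"dy":-3.56,"dz":0,"twist":-0.065,"fingers":8.5},{"dx":-0.51,"dy":-3.56,"dz":0,"twist":-0.065,"fingers":8.5},{"dx":-0.51,"dy":-3.56,"dz":0,"twist":-0.065,"fingers":8.5},{"dx":-0.51,"dy":-3.56,"dz":0,"twist":-0.065,"fingers":8.5},{"dx":-0.51,"dy":-3.56,"dz":0,"twist":-0.065,"fingers":8.5},{"dx":0,"dy":0,"dz":-3.3,"twist":0,"fingers":8.5},{"dx":0,"dy":0,"dz":-3.3,"twist":0,"fingers":8.5},{"dx":0,"dy":0,"dz":-3.3,"twist":0,"fingers":8.5},{"dx":0,"dy":0,"dz":-3.3,"twist":0,"fingers":8.5},{"dx":0,"dy":0,"dz":-3.3,"twist":0,"fingers":8.5},{"dx":0,"dy":0,"dz":0,"twist":0,"fingers":8.5}]'
python3 - <<'E'
from h import *
c=readout.observe(); print(c["tcp_pos"].round(1),c["tool_rot"].round(3))
vision.camera("wrist")
for r in nets.place_of("wrist","small_lip")[:1]:
    p=np.array(r["centre"])*[512,384]; print(r["confidence"],p,onz("wrist",p,62).round(1))
m=nets.masks_of("wrist","small_lid")[0]; print(m["confidence"],m["box"])
q=cv2.morphologyEx(m["pixels"].astype(np.uint8),cv2.MORPH_OPEN,np.ones((7,7)))
cc=max(cv2.findContours(q,0,2)[0],key=cv2.contourArea)
ap=cv2.approxPolyDP(cc,6,True)[:,0]
for p in ap: print(p,onz("wrist",p.astype(float),70)[:2].round(1))
E
```

```text
time_s: 14.18
tcp_pos: [409.5, -150.7, 116.9]
tool_rot: [-0.002, 0.961, -0.278, -0.008]
force: [-1.0, 0.9, -1.3]
finger_gap: 84.9
finger_force: 0.0
[ 409.5 -150.7  116.9] [-0.002  0.961 -0.278 -0.008]
0.86 [193.4848 118.3104] [ 496.6 -153.    62. ]
0.61 [0.2652, 0.0039, 0.5285, 0.5237]
[138  12] [ 567.6 -163.8]
[238 201] [ 433.9 -148. ]
[400 128] [ 419.4 -268.9]
[395 105] [ 434.9 -272.1]
[404 103] [ 433.  -277.8]
[394  64] [ 458.3 -282. ]
[379  60] [ 465.4 -274.7]
[359   0] [ 502.  -279.1]
[158   0] [ 565.9 -177.9]
```

```bash
python3 -m inch '[{"dx":0,"dy":0,"dz":0,"twist":0,"fingers":8.5},{"dx":0,"dy":0,"dz":0,"twist":0,"fingers":8.5},{"dx":0,"dy":0,"dz":0,"twist":0,"fingers":8.5}]'
python3 - <<'E'
from h import *
vision.camera("wrist")
m=nets.masks_of("wrist","small_lid")[0]
q=cv2.morphologyEx(m["pixels"].astype(np.uint8),cv2.MORPH_OPEN,np.ones((7,7)))
cc=max(cv2.findContours(q,0,2)[0],key=cv2.contourArea)
for p in cv2.approxPolyDP(cc,6,True)[:,0]: print(p,onz("wrist",p.astype(float),70)[:2].round(1))
E
```

```text
time_s: 14.58
tcp_pos: [416.4, -154.5, 128.1]
tool_rot: [0.0, 0.961, -0.277, 0.002]
force: [-0.2, -0.6, -0.3]
finger_gap: 85.3
finger_force: 0.0
[150  35] [ 554.5 -162.3]
[240 206] [ 430.4 -147.2]
[389 140] [ 416.4 -259.9]
[385 118] [ 431.3 -263.6]
[392 108] [ 434.7 -270.4]
[383  82] [ 452.7 -272.1]
[370  76] [ 460.4 -266.4]
[348  15] [ 499.  -270.4]
[354   0] [ 504.4 -277.4]
[206   0] [ 551.2 -202.3]
```

```bash
python3 -m inch '[{"dx":0,"dy":0,"dz":-2.7,"twist":0,"fingers":8.5},{"dx":0,"dy":0,"dz":-2.7,"twist":0,"fingers":8.5},{"dx":0,"dy":0,"dz":-1.6,"twist":0,"fingers":8.5},{"dx":0,"dy":0,"dz":-1.0,"twist":0,"fingers":8.5},{"dx":0,"dy":-0.8,"dz":0,"twist":0,"fingers":8.5},{"dx":0,"dy":-0.6,"dz":0,"twist":0,"fingers":8.5},{"dx":0,"dy":-0.4,"dz":0,"twist":0,"fingers":8.5},{"dx":0,"dy":0,"dz":0,"twist":0,"fingers":8.5},{"dx":0,"dy":-0.2,"dz":0,"twist":0,"fingers":8.5},{"dx":0,"dy":-0.2,"dz":0,"twist":0,"fingers":8.5},{"dx":0,"dy":-0.1,"dz":0,"twist":0,"fingers":8.5}]'
python3 -m inch '[{"dx":0,"dy":-0.15,"dz":0,"twist":0,"fingers":8.5},{"dx":0,"dy":-0.15,"dz":0,"twist":0,"fingers":8.5}]'
```

```text
time_s: 15.6
tcp_pos: [415.5, -177.3, 46.5]
tool_rot: [0.0, 0.961, -0.277, 0.001]
force: [-0.1, 0.1, 0.5]
finger_gap: 84.9
finger_force: 0.0
time_s: 15.77
tcp_pos: [415.1, -179.7, 46.0]
tool_rot: [-0.0, 0.961, -0.277, -0.0]
force: [1.1, 3.9, 0.8]
finger_gap: 85.2
finger_force: 2.2
```

```bash
python3 -m inch '[{"dx":0,"dy":-0.1,"dz":0,"twist":0,"fingers":8.5},{"dx":0,"dy":-0.05,"dz":0.3,"twist":0,"fingers":8.5},{"dx":0,"dy":-0.05,"dz":0.3,"twist":0,"fingers":8.5},{"dx":0,"dy":-0.05,"dz":0.3,"twist":0,"fingers":8.5}]'; python3 -m inch '[{"dx":0,"dy":-0.05,"dz":0.3,"twist":0,"fingers":8.5},{"dx":0,"dy":-0.05,"dz":0.3,"twist":0,"fingers":8.5},{"dx":0,"dy":-0.05,"dz":0.3,"twist":0,"fingers":8.5}]'
python3 - <<'E'
from h import *
lidangle((491,-152),(-.1,-.995),118,62,"small_lip")
E
```

```text
time_s: 16.1
tcp_pos: [414.9, -180.4, 54.3]
tool_rot: [-0.002, 0.961, -0.277, -0.001]
force: [1.8, 7.2, -0.8]
finger_gap: 84.6
finger_force: 4.0
time_s: 16.35
tcp_pos: [414.8, -181.7, 63.3]
tool_rot: [-0.002, 0.961, -0.277, -0.001]
force: [1.1, 8.1, 1.0]
finger_gap: 85.1
finger_force: 4.1
top small_lip 0.78 [307. 213.] a= 0.0 err 1.6
scene small_lip 0.84 [182. 179.] a= 0.2 err 3.9
scene small_lip 0.6 [393. 112.] a= 0.1 err 217.0
```

```bash
python3 -m inch '[{"dx":-0.01,"dy":-0.14,"dz":0.58,"twist":0,"fingers":8.5},{"dx":-0.01,"dy":-0.14,"dz":0.58,"twist":0,"fingers":8.5},{"dx":-0.01,"dy":-0.14,"dz":0.58,"twist":0,"fingers":8.5},{"dx":-0.02,"dy":-0.22,"dz":0.55,"twist":0,"fingers":8.5},{"dx":-0.02,"dy":-0.22,"dz":0.55,"twist":0,"fingers":8.5},{"dx":-0.02,"dy":-0.22,"dz":0.55,"twist":0,"fingers":8.5},{"dx":-0.03,"dy":-0.3,"dz":0.51,"twist":0,"fingers":8.5},{"dx":-0.03,"dy":-0.3,"dz":0.51,"twist":0,"fingers":8.5},{"dx":-0.03,"dy":-0.3,"dz":0.51,"twist":0,"fingers":8.5}]'
python3 -m inch '[{"dx":-0.04,"dy":-0.37,"dz":0.46,"twist":0,"fingers":8.5},{"dx":-0.04,"dy":-0.37,"dz":0.46,"twist":0,"fingers":8.5},{"dx":-0.04,"dy":-0.37,"dz":0.46,"twist":0,"fingers":8.5},{"dx":-0.04,"dy":-0.43,"dz":0.4,"twist":0,"fingers":8.5},{"dx":-0.04,"dy":-0.43,"dz":0.4,"twist":0,"fingers":8.5},{"dx":-0.04,"dy":-0.43,"dz":0.4,"twist":0,"fingers":8.5}]'
python3 - <<'E'
from h import *
lidangle((491,-152),(-.1,-.995),118,62,"small_lip")
for c in("scene","top"):
  r=nets.masks_of(c,"small_lid")[0];print(r["confidence"],np.array(r["box"])*[512,384,512,384])
E
```

```text
time_s: 17.3
tcp_pos: [413.1, -202.1, 113.1]
tool_rot: [-0.002, 0.961, -0.277, -0.001]
force: [-2.0, 5.1, 2.5]
finger_gap: 85.0
finger_force: 2.7
time_s: 17.8
tcp_pos: [410.8, -228.3, 139.2]
tool_rot: [0.0, 0.961, -0.278, 0.0]
force: [-0.2, 0.8, 0.2]
finger_gap: 85.3
finger_force: 0.2
top small_lip 0.88 [331. 211.] a= 1.0 err 2.4
scene small_lip 0.62 [158. 154.] a= 1.0 err 3.6
0.71 [128.     139.392   28.8256  68.3904]
0.8 [332.0832 190.0032  22.016   42.0096]
```

```bash
python3 -m inch '[{"dx":0.48,"dy":-0.36,"dz":0.18,"twist":0,"fingers":8.5},{"dx":0.48,"dy":-0.36,"dz":0.18,"twist":0,"fingers":8.5},{"dx":0.48,"dy":-0.36,"dz":0.18,"twist":0,"fingers":8.5},{"dx":0.48,"dy":-0.36,"dz":0.18,"twist":0,"fingers":8.5},{"dx":0.48,"dy":-0.36,"dz":0.18,"twist":0,"fingers":8.5},{"dx":0.48,"dy":-0.36,"dz":0.18,"twist":0,"fingers":8.5},{"dx":0.48,"dy":-0.36,"dz":0.18,"twist":0,"fingers":8.5},{"dx":0.48,"dy":-0.36,"dz":0.18,"twist":0,"fingers":8.5},{"dx":0.48,"dy":-0.36,"dz":0.18,"twist":0,"fingers":8.5},{"dx":0.48,"dy":-0.36,"dz":0.18,"twist":0,"fingers":8.5},{"dx":0,"dy":0,"dz":0,"twist":0,"fingers":8.5}]'
python3 - <<'E'
from h import *
lidangle((491,-152),(-.1,-.995),118,62,"small_lip")
E
```

```text
time_s: 19.02
tcp_pos: [460.0, -264.6, 157.6]
tool_rot: [0.0, 0.961, -0.277, 0.001]
force: [-0.1, -0.6, -0.1]
finger_gap: 84.8
finger_force: 0.1
top small_lip 0.58 [342. 215.] a= 1.25 err 0.7
scene small_lip 0.9 [144. 155.] a= 1.25 err 0.9
```

```bash
python3 -m inch '[{"dx":0,"dy":0,"dz":0,"twist":0,"fingers":8.1},{"dx":0,"dy":0,"dz":0,"twist":0,"fingers":7.7},{"dx":0,"dy":0,"dz":0,"twist":0,"fingers":7.3},{"dx":0,"dy":0,"dz":0,"twist":0,"fingers":6.9},{"dx":0,"dy":0,"dz":0,"twist":0,"fingers":6.5},{"dx":0,"dy":0,"dz":0,"twist":0,"fingers":6.1},{"dx":0,"dy":0,"dz":0,"twist":0,"fingers":5.7},{"dx":0,"dy":0,"dz":0,"twist":0,"fingers":5.3},{"dx":0,"dy":0,"dz":0,"twist":0,"fingers":4.9},{"dx":0,"dy":0,"dz":0,"twist":0,"fingers":4.5},{"dx":0,"dy":0,"dz":0,"twist":0,"fingers":4.2},{"dx":0,"dy":0,"dz":0,"twist":0,"fingers":4.0},{"dx":0,"dy":0,"dz":0,"twist":0,"fingers":4.0}]'
python3 - <<'E'
from h import *
lidangle((491,-152),(-.1,-.995),118,62,"small_lip")
im=vision.camera("wrist")[:,:,::-1]; s=vision.camera("scene")[:,:,::-1]
cv2.imwrite("pics/c6.png",np.hstack([cv2.resize(im,(400,300)),cv2.resize(s[100:262,80:296],(400,300))]))
E
```

```text
time_s: 20.3
tcp_pos: [458.9, -263.7, 156.9]
tool_rot: [0.0, 0.961, -0.277, -0.0]
force: [-1.1, 0.4, 0.8]
finger_gap: 39.9
finger_force: 0.0
top small_lip 0.39 [351. 213.] a= 1.45 err 2.0
scene small_lip 0.85 [133. 153.] a= 1.45 err 1.5
```

View pics/c6.png

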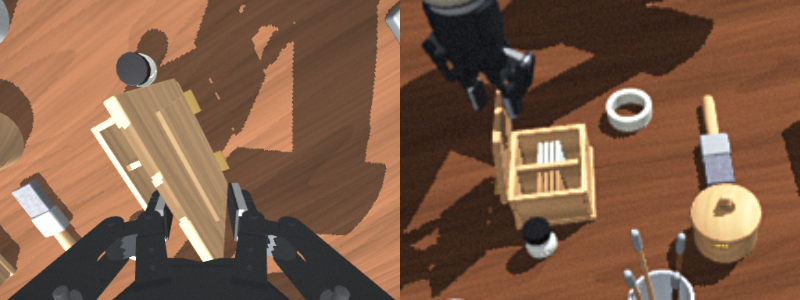

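The wrist view shows the small lid's edge (~210,235) between the fingers, near upright and not pinched. The jar is standing. I'll lower it slowly onto the stop the same way.

```bash
python3 -m inch '[{"dx":-0.03,"dy":-0.32,"dz":0,"twist":0,"fingers":4},{"dx":-0.03,"dy":-0.32,"dz":0,"twist":0,"fingers":4},{"dx":-0.03,"dy":-0.32,"dz":0,"twist":0,"fingers":4},{"dx":-0.03,"dy":-0.32,"dz":0,"twist":0,"fingers":4},{"dx":-0.03,"dy":-0.32,"dz":0,"twist":0,"fingers":4},{"dx":-0.03,"dy":-0.32,"dz":0,"twist":0,"fingers":4},{"dx":-0.03,"dy":-0.32,"dz":0,"twist":0,"fingers":4},{"dx":-0.03,"dy":-0.32,"dz":0,"twist":0,"fingers":4},{"dx":-0.03,"dy":-0.32,"dz":0,"twist":0,"fingers":4},{"dx":-0.03,"dy":-0.32,"dz":0,"twist":0,"fingers":4}]'
python3 -m inch '[{"dx":-0.03,"dy":-0.3,"dz":0,"twist":0,"fingers":4},{"dx":-0.03,"dy":-0.3,"dz":0,"twist":0,"fingers":4},{"dx":-0.03,"dy":-0.3,"dz":0,"twist":0,"fingers":4},{"dx":-0.03,"dy":-0.3,"dz":0,"twist":0,"fingers":4},{"dx":0,"dy":0,"dz":0,"twist":0,"fingers":4}]'
python3 - <<'E'
from h import *
lidangle((491,-152),(-.1,-.995),118,62,"small_lip")
E
```

```text
time_s: 21.43
tcp_pos: [455.9, -296.0, 156.9]
tool_rot: [0.0, 0.961, -0.277, -0.0]
force: [0.5, -2.1, -0.2]
finger_gap: 39.9
finger_force: 0.2
time_s: 21.85
tcp_pos: [454.7, -308.2, 157.0]
tool_rot: [0.0, 0.961, -0.278, 0.0]
force: [-0.1, 0.6, 0.8]
finger_gap: 39.9
finger_force: 0.0
top small_lip 0.94 [372. 216.] a= 1.9 err 1.0
scene small_lip 0.56 [108. 158.] a= 1.95 err 2.4
scene small_lip 0.2 [162. 202.] a= 0.0 err 31.9
```

Small lid is at its stop. I'll lift straight up clear of it and check everything.

```bash
python3 -m inch '[{"dx":0,"dy":0,"dz":0.4,"twist":0,"fingers":4},{"dx":0,"dy":0,"dz":0.7,"twist":0,"fingers":4},{"dx":0,"dy":0,"dz":1,"twist":0,"fingers":4},{"dx":0,"dy":0,"dz":2,"twist":0,"fingers":4},{"dx":0,"dy":0,"dz":3,"twist":0,"fingers":4},{"dx":0,"dy":0,"dz":3,"twist":0,"fingers":4},{"dx":0,"dy":0,"dz":2,"twist":0,"fingers":4},{"dx":0,"dy":0,"dz":0,"twist":0,"fingers":4},{"dx":0,"dy":0,"dz":0,"twist":0,"fingers":4},{"dx":0,"dy":0,"dz":0,"twist":0,"fingers":4},{"dx":0,"dy":0,"dz":0,"twist":0,"fingers":4},{"dx":0,"dy":0,"dz":0,"twist":0,"fingers":4}]'
python3 - <<'E'
from h import *
lidangle((491,-152),(-.1,-.995),118,62,"small_lip"); lidangle((508,144),(.11,.994),143,80,"large_lip")
for l in ("round","paint_bottle","paint_jar","tape_roll","brush"):
    for r in nets.place_of("scene",l)[:1]:
        p=np.array(r["centre"])*[512,384]; print(l,p.round(),onz("scene",p,0)[:2].round())
E
```

```text
time_s: 23.05
tcp_pos: [454.2, -307.1, 276.1]
tool_rot: [-0.001, 0.961, -0.277, -0.001]
force: [0.0, 0.0, -0.2]
finger_gap: 39.7
finger_force: 0.0
top small_lip 0.71 [373. 219.] a= 1.95 err 2.1
scene small_lip 0.74 [106. 158.] a= 1.95 err 3.7
scene small_lip 0.21 [119. 288.] a= 0.0 err 125.3
top large_lip 0.57 [122. 199.] a= 1.95 err 0.9
scene large_lip 0.89 [394. 111.] a= 1.95 err 3.1
round [255. 225.] [614. -13.]
paint_bottle [338. 208.] [618. 206.]
paint_jar [156. 233.] [ 574. -251.]
tape_roll [202. 163.] [ 372. -103.]
brush [246. 177.] [455.   6.]
```

```bash
python3 -c "
from rig import sign_off; print(sign_off())"
```

```text
the job is handed in; nothing more can be done
None
```

Both tea box lids are fully open at their stops and the hand is clear; the round box, paint bottle, jar, tape and brush measured where they were, and the job is handed in at about 23 s.

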